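# Half-open the red dust-extraction damper

## Robot

A 6-joint arm with a two-finger parallel gripper is mounted at the origin on a cart in front of the work surface, level with it; the furniture and walls round the work are solid. World frame = base frame: x ahead of the robot, y to its left, z up, the work surface at z = 0. Lengths are in m, angles in degrees, forces in N, time in s.
With the tool pointing down it reaches from about 0.375 to 0.9 m from the base axis. Payload 3.1 kg.
Tool frame: the origin (TCP) lies at the very end of the fingers, on their centre line; the grasp point (between the pads) lies 19 mm behind it; z points along the fingers, y is the line along which they close (so a half turn about z gives the same grasp; the last joint's range is limited). The gripper opens to 87 mm and grips with 3 to 60 N. Pads are 19 mm wide; open, the fingers measure 117 mm over their backs; the gripper's body (75 mm by 190 mm) begins 51 mm behind the grasp point.
Start: joints at [54.345, 30.224, 82.088, -0, 67.689, -10.227], TCP at [0.268, 0.564, 0.183] pointing down, gripper open.
Joint ranges: [-176.69, 176.69], [-43.24, 126.21], [12.49, 139.97], [-82, 262], [0, 151.66], [-163.58, 163.58]. Speed limits (degrees/s): [159.86, 159.86, 180, 180, 180, 180].

## Interface

Orientations are given as a 3x3 rotation matrix whose columns are the frame's x, y, z axes.
In Python, from rig import readout, cams, bot gives the robot as it stands.
- The arm moves only by the shell command python3 -m inch 'ROWS'. ROWS is JSON, a list of rows, each a list of 5 numbers: the shift along the world's x, y, z in cm, then the turn about the world's z in degrees, then the finger opening in cm, from 0 to 8.7. In form: [[dx, dy, dz, twist, fingers], ...]. A call has 1 to 10 rows; each row is the pose to reach, as a shift and turn from the pose commanded when the call began; what a row does not reach only later rows make up. A row lasts 1/12 s, in which the tool goes at most 41.7 mm and 7.16 degrees, less where a joint would pass 70% of its speed; a pose out of reach is approached as far as the arm can. A call with a gripper value outside its range is refused whole. The fingers move at their own pace and stop on an object; the grip force is fixed at half the most. Time passes only in rows, so rows that repeat a pose let the fingers close. It gives the time, the measured TCP pose, the force, the opening and the grip force at its end, in the units of the state.
- readout.read_state(): the state, without advancing time (a new reading comes with each control period).
- cams.capture(name): name is "scene" or "top" or "wrist"; returns a dict with "image" (384x512x3 uint8, blue, green, red), "intrinsics" (3x3 intrinsics, pixels), "xyz" and "rotation" of the camera in the world; the wrist camera has in their place "tool_from_camera" (4x4, takes a point from camera to tool coordinates, whose origin is the TCP and whose axes are the flange's). Camera axes: x right, y down, z forward; pixel columns grow to the right and rows downward; lengths in m; the calibration is good to about 2 mm. A picture is of the moment at which its call begins: read the wrist's pose just before it. There is no depth.
- bot.hand_in(): hands the job in; it is judged then, once.
The state is a dict: "time_s": time; "joint_positions": joint angles; "qvel": joint speeds; "tau": joint torques, N m; "position": TCP position; "tcp_rot": TCP orientation; "force": force on the tool from outside, world axes, zero at the start; "moment": the same for the moment, N m; "opening": opening from 0.0 (shut) to 1.0 (fully open); "grasp_force": force on a finger pad.
Only numpy, scipy, OpenCV 4.12 (cv2) and the standard library are available. Lean on these libraries where they do the work, as an engineer would, in place of code of your own. Each camera call takes 0.05 s, during which the arm holds its last target. There are 200 camera calls.

## Task

Dust extraction is needed at half strength on the red branch: take the damper with the red knob, whose push-pull rod is fully in (shut), and draw the rod straight out to its middle click position, then let go. Leave the damper with the blue knob shut.

Things in the scene. Friction and masses are not known exactly. Their poses are not given: they have to be found in the camera images.
- red_damper_knob (a point): Centre of the red knob (moves with it): 29 mm diameter, 30 mm long, axis level 50 mm above the bench, on a 10 mm rod from the front of a grey metal box (85 x 90 mm, 86 mm high, fixed to the bench). Fully in, the centre is 42 mm in front of the box. Axes: x along the rod into the box, z up; it pulls out along -x. Box and knob are turned together up to 30 degrees about the vertical.
- red_damper_rod (a joint): How far the red knob's rod is drawn out (m): 0 fully in (shut; it starts there), 0.030 middle click (half open), 0.060 fully out. A spring detent draws it to the nearest of these: let go between 0.018 and 0.042 it snaps to about 0.030. Leaving a click takes about 6 N.
- blue_damper_knob (a point): Centre of the blue knob of a second damper, the same in all but colour, axes as for the red one. To be left alone.
- blue_damper_rod (a joint): How far the blue knob's rod is drawn out (m), as for the red one; it starts fully in (0) and must stay so.

How it is judged (in metres and radians):
At the end, for the whole second after the job is handed in: The red knob's rod rests in its middle click, 30 mm out (within 8 mm), and the blue knob's rod is still fully in (within 10 mm) (value of joint red_damper_rod between 0.022 and 0.038 m and velocity of joint red_damper_rod between -0.01 and 0.01 m/s and value of joint blue_damper_rod below 0.01 m); the robot touches nothing.
It fails at once if the blue knob's rod is pulled out more than 13 mm (value of joint blue_damper_rod above 0.013 m).
It also fails if it takes over 29 s, if anything falls off the work surface, if the arm or the gripper's body presses on something with over 40 N, if the wrist force passes 120 N, or if a joint passes its speed limit or range.

## Working session

There is one attempt and no reset: what is moved stays moved. The work goes in short steps, Python scripts to look and compute and a shell command to move; the robot and the scene stay as the last step left them, time stands still between calls to the robot, and variables do not carry over. Pictures are saved under pics/ and viewed, at most 10 in all, crops included, and the job is handed in when it is done.

```bash
mkdir -p pics; python3 - <<'E'
from rig import readout,cams
import cv2,numpy as np
s=readout.read_state();print(s['time_s'],s['position'],s['tcp_rot'],s['opening'])
ims=[]
for n in("scene","top"):
    c=cams.capture(n);cv2.imwrite(f'pics/{n}0.png',c['image'])
    np.savez(f'{n}.npz',**c)
    print(n,c['intrinsics'],c['xyz'],c['rotation'])
E
```

```text
0.0 [0.26786544 0.56378769 0.18247324] [[-9.03120425e-01  4.29385597e-01 -1.22784514e-03]
 [ 4.29387212e-01  9.03118748e-01 -1.77449816e-03]
 [ 3.46946011e-04 -2.12980653e-03 -9.99997672e-01]] 1.000505114056168
scene [[353.93349409   0.         255.21938387]
 [  0.         353.93349409 192.29334228]
 [  0.           0.           1.        ]] [ 0.06693301 -0.66643222  0.46267162] [[ 8.51109751e-01 -2.30808241e-01  4.71529158e-01]
 [-5.24987773e-01 -3.74482605e-01  7.64297466e-01]
 [ 1.73313591e-04 -8.98048069e-01 -4.39897301e-01]]
top [[409.49339532   0.         254.67125792]
 [  0.         409.49339532 194.24649643]
 [  0.           0.           1.        ]] [ 0.38122141 -0.0145443   1.02983979] [[-0.01944974 -0.99472445  0.10072223]
 [-0.99979396  0.01993586  0.00382194]
 [-0.00580976 -0.10062714 -0.99490724]]
```

View pics/scene0.png

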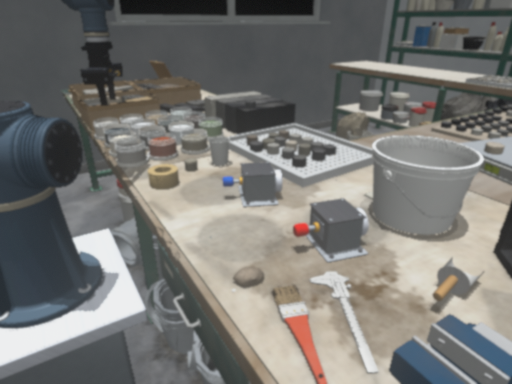

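View pics/top0.png

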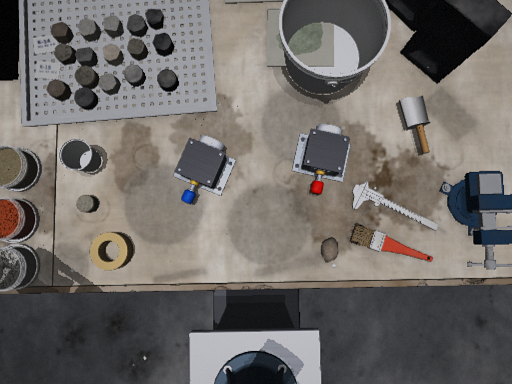

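The scene view shows the red knob at about (301,229). In the top view the red knob is at (317,187) with its box at (327,150), and the blue knob is at (188,196).

```bash
cat > h.py <<'E'
import cv2,numpy as np
def ray(c,p):
    d=c['rotation']@np.linalg.inv(c['intrinsics'])@np.array([p[0],p[1],1.]);return np.array(c['xyz']),d
def onz(c,p,z):
    o,d=ray(c,p);return o+d*(z-o[2])/d[2]
def blob(img,col,box):
    x0,y0,x1,y1=box;r=img[y0:y1,x0:x1].astype(int);b,g,rr=r[...,0],r[...,1],r[...,2]
    m=(rr>2*np.maximum(b,g)+20) if col=='r' else (b>2*rr+20)&(b>1.5*g)
    ys,xs=np.nonzero(m);return xs.mean()+x0,ys.mean()+y0,xs.min()+x0,xs.max()+x0,ys.min()+y0,ys.max()+y0
def meet(rs):
    A=0;b=0
    for o,d in rs:
        d=d/np.linalg.norm(d);P=np.eye(3)-np.outer(d,d);A=A+P;b=b+P@o
    return np.linalg.solve(A,b)
E
python3 - <<'E'
from h import *
T=dict(np.load('top.npz'));S=dict(np.load('scene.npz'))
for col,bt,bs,bx in(('r',(300,170,335,205),(285,215,318,245),(296,120,356,182)),('b',(172,182,205,210),(215,170,245,192),(170,132,240,196))):
    t=blob(T['image'],col,bt);s=blob(S['image'],col,bs)
    k=meet([ray(T,t[:2]),ray(S,s[:2])]);print(col,np.round(t,1),np.round(s,1),'tri',k.round(4),'top z50',onz(T,t[:2],.05).round(4))
    x0,y0,x1,y1=bx;g=cv2.cvtColor(T['image'],cv2.COLOR_BGR2GRAY)[y0:y1,x0:x1]
    m=(g<90).astype(np.uint8);n,l,st,ce=cv2.connectedComponentsWithStats(cv2.morphologyEx(m,cv2.MORPH_OPEN,np.ones((7,7))))
    i=1+np.argmax(st[1:,4]);pts=np.argwhere(l==i)[:,::-1].astype(np.float32)
    q=cv2.boxPoints(cv2.minAreaRect(pts))+[x0,y0]
    w=np.array([onz(T,p,.086)[:2] for p in q]);c=w.mean(0)
    print('top corners',w.round(3).tolist(),'c',c.round(4))
    for j in range(4):
        e=w[(j+1)%4]-w[j];print('edge',np.hypot(*e).round(4),np.degrees(np.arctan2(e[1],e[0])).round(1))
    v=c-k[:2];print('knob->box yaw',np.degrees(np.arctan2(v[1],v[0])).round(1),np.hypot(*v).round(4))
E
```

```text
r [316.6 186.9 311.  322.  181.  193. ] [301.1 228.  295.  307.  224.  232. ] tri [ 0.4954 -0.16    0.0549] top z50 [ 0.4952 -0.1602  0.05  ]
top corners [[0.534, -0.118], [0.631, -0.142], [0.608, -0.236], [0.512, -0.212]] c [ 0.5713 -0.1771]
edge 0.0997 -13.7
edge 0.0973 -103.6
edge 0.0995 165.8
edge 0.0963 76.6
knob->box yaw -12.7 0.0778
b [187.9 196.3 182.  194.  190.  203. ] [227.7 179.2 224.  231.  177.  181. ] tri [0.4783 0.1483 0.0582] top z50 [0.4788 0.1498 0.05  ]
top corners [[0.529, 0.178], [0.616, 0.141], [0.573, 0.047], [0.487, 0.084]] c [0.5513 0.1125]
edge 0.0943 -22.8
edge 0.1035 -114.3
edge 0.0938 156.7
edge 0.1025 66.0
knob->box yaw -26.1 0.0813
```

```bash
python3 -m inch '[[1.2,-3.8,0,2,8.7],[2.4,-7.6,0,4,8.7],[3.6,-11.4,0,6,8.7],[4.8,-15.2,0,8,8.7],[6,-19,0,10,8.7],[7.2,-22.8,0,12,8.7],[8.4,-26.6,0,12.5,8.7],[9.6,-30.4,0,12.5,8.7],[10.8,-34.2,0,12.5,8.7],[12,-38,0,12.5,8.7]]'
```

```text
time_s: 0.93
position: [0.3882, 0.1827, 0.1834]
tcp_rot: [[-0.975, 0.223, -0.0], [0.223, 0.975, -0.0], [0.0, -0.0, -1.0]]
force: [0.0, 0.4, -0.5]
opening: 1.0
grasp_force: 0.0
```

```bash
python3 -m inch '[[1.2,-3.8,0,0,8.7],[2.4,-7.6,0,0,8.7],[3.6,-11.4,0,0,8.7],[4.8,-15.2,0,0,8.7],[6,-19,0,0,8.7],[7.2,-22.8,0,0,8.7],[8.4,-26.6,0,0,8.7],[9.6,-30.4,0,0,8.7],[10.9,-34.2,0,0,8.7],[10.9,-34.2,0,0,8.7]]'
python3 - <<'E'
from rig import readout,cams
import cv2,numpy as np
s=readout.read_state();c=cams.capture('wrist');cv2.imwrite('pics/w1.png',c['image'])
np.savez('w1.npz',**c,pos=s['position'],R=s['tcp_rot']);print(c['tool_from_camera'].round(3),s['position'],s['time_s'])
E
```

```text
time_s: 1.77
position: [0.5012, -0.1657, 0.1837]
tcp_rot: [[-0.973, 0.229, 0.006], [0.229, 0.973, -0.006], [-0.007, -0.005, -1.0]]
force: [-0.1, 0.3, 1.0]
opening: 0.997
grasp_force: 0.0
[[ 0.001 -0.966 -0.259  0.071]
 [ 1.     0.001 -0.001 -0.001]
 [ 0.001 -0.259  0.966 -0.201]
 [ 0.     0.     0.     1.   ]] [ 0.50124124 -0.16565079  0.18372119] 1.7667
```

View pics/w1.png

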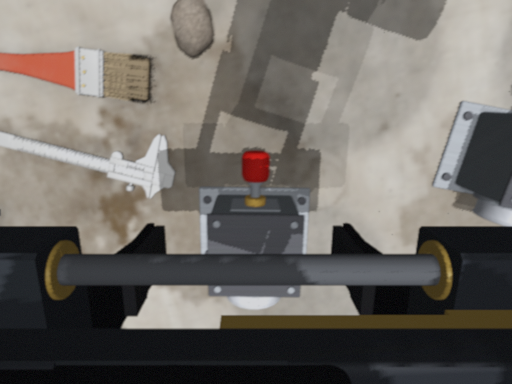

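The wrist view shows the red knob at about (256,166), with its rod and box running straight up the image. So the yaw is close to right.

```bash
python3 - <<'E'
from rig import readout,cams
from h import *
def wc(c,pos,R):
    M=c['tool_from_camera'];return dict(image=c['image'],intrinsics=c['intrinsics'],xyz=R@M[:3,3]+pos,rotation=R@M[:3,:3])
s=readout.read_state();c=wc(cams.capture('wrist'),s['position'],s['tcp_rot'])
t=blob(c['image'],'r',(225,130,290,200));p=onz(c,t[:2],.052)
print(s['time_s'],s['position'].round(4),np.round(t,1),'knob',p.round(4))
# yaw: front plate/box edges
for q in((223,151),(223,183),): print()
T=dict(np.load('top.npz'));tt=blob(T['image'],'r',(300,170,335,205))
k=meet([ray(T,tt[:2]),ray(c,t[:2])]);print('tri',k.round(4))
g=cv2.cvtColor(c['image'],cv2.COLOR_BGR2GRAY)
a=onz(c,(206,212),.086);b=onz(c,(305,212),.086)
# front-flange corners on bench
f1=onz(c,(201,191),.003);f2=onz(c,(310,190),.003);e=f1-f2
print('flange',f1.round(3),f2.round(3),'yaw',np.degrees(np.arctan2(e[1],e[0])).round(1))
E
```

```text
1.8167 [ 0.4989 -0.1617  0.1832] [251.4 169.7 239.  264.  155.  185. ] knob [ 0.494  -0.1581  0.052 ]


tri [ 0.4935 -0.1584  0.0586]
flange [ 0.515 -0.224  0.003] [ 0.543 -0.098  0.003] yaw -102.6
```

```bash
python3 -m inch '[[-0.2,0,-3,0,8.7],[-0.2,0,-6,0,8.7],[-0.2,0,-9,0,8.7],[-0.2,0,-11,0,8.7],[-0.2,0,-13,0,8.7],[-0.2,0,-14.5,0,8.7],[-0.2,0,-15.2,0,8.7],[-0.2,0,-15.2,0,8.7],[-0.2,0,-15.2,0,8.7]]'
python3 - <<'E'
from rig import readout,cams
import cv2
s=readout.read_state();c=cams.capture('wrist');cv2.imwrite('pics/w2.png',c['image']);print(s['position'])
E
```

```text
time_s: 2.62
position: [0.495, -0.1566, 0.0316]
tcp_rot: [[-0.975, 0.223, -0.001], [0.223, 0.975, 0.0], [0.001, 0.0, -1.0]]
force: [-0.4, -0.8, 0.5]
opening: 1.0
grasp_force: 0.0
[ 0.49502417 -0.15656887  0.03163225]
```

View pics/w2.png

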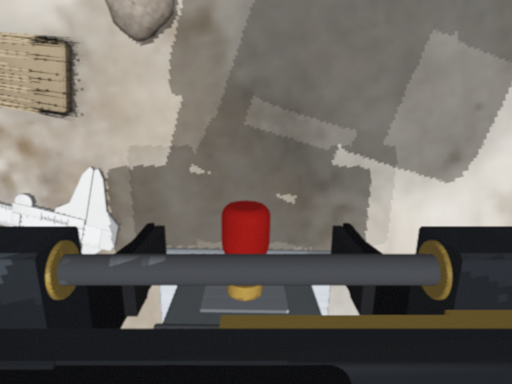

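The knob is between the fingers but sits left of centre, at column 246 against about 255. I'll work out the offset.

```bash
python3 - <<'E'
from rig import readout,cams
from h import *
s=readout.read_state();c=cams.capture('wrist');M=c['tool_from_camera'];K=c['intrinsics'];R=s['tcp_rot']
print(s['position'].round(4),K.round(1).tolist())
for px,z in(((246,203),.0635),((222,212),.05),((270,212),.05),((246,230),.0645)):
    d=R@M[:3,:3]@np.linalg.inv(K)@np.array([*px,1.]);o=R@M[:3,3]+s['position'];p=o+d*(z-o[2])/d[2]
    print(px,p.round(4),'tool',(R.T@(p-s['position'])).round(4))
E
```

```text
[ 0.4956 -0.1571  0.0321] [[332.6, 0.0, 248.2], [0.0, 332.6, 192.5], [0.0, 0.0, 1.0]]
(246, 203) [ 0.4759 -0.1545  0.0635] tool [ 0.0197 -0.0019 -0.0314]
(222, 212) [ 0.4821 -0.1702  0.05  ] tool [ 0.0102 -0.0159 -0.0179]
(270, 212) [ 0.4883 -0.1431  0.05  ] tool [ 0.0102  0.0119 -0.0179]
(246, 230) [ 0.4905 -0.1578  0.0645] tool [ 0.0048 -0.0019 -0.0324]
```

```bash
python3 -m inch '[[-0.4,-0.1,0,0,8.7],[-0.4,-0.1,0,0,5],[-0.4,-0.1,0,0,2],[-0.4,-0.1,0,0,2],[-0.4,-0.1,0,0,2],[-0.4,-0.1,0,0,2],[-0.4,-0.1,0,0,2],[-0.4,-0.1,0,0,2],[-0.4,-0.1,0,0,2],[-0.4,-0.1,0,0,2]]'
```

```text
time_s: 3.55
position: [0.4913, -0.1585, 0.0314]
tcp_rot: [[-0.975, 0.224, -0.0], [0.224, 0.975, 0.0], [0.0, 0.0, -1.0]]
force: [0.2, -0.1, -0.3]
opening: 0.4
grasp_force: 0.0
```

```bash
python3 -m inch '[[0,0,0,0,2],[0,0,0,0,2],[0,0,0,0,2],[0,0,0,0,2],[0,0,0,0,2],[0,0,0,0,2]]'
```

```text
time_s: 4.05
position: [0.4913, -0.1585, 0.0314]
tcp_rot: [[-0.975, 0.224, -0.0], [0.224, 0.975, 0.0], [0.0, 0.0, -1.0]]
force: [0.0, -0.1, 0.7]
opening: 0.231
grasp_force: 0.0
```

```bash
python3 - <<'E'
from rig import readout,cams
import cv2
s=readout.read_state()
a=cams.capture('wrist')['image'];b=cams.capture('scene')['image']
b=cv2.resize(b[180:280,230:370],None,fx=3.6,fy=3.6,interpolation=cv2.INTER_CUBIC)[:384-24]
b=cv2.copyMakeBorder(b,0,384-b.shape[0],0,0,cv2.BORDER_CONSTANT)
cv2.imwrite('pics/w3.png',cv2.resize(cv2.hconcat([a,b]),(800,304)));print(s['position'],s['opening'],s['grasp_force'],s['force'])
E
```

```text
[ 0.49130026 -0.15852484  0.03144995] 0.23112011073979105 0.0 [ 0.03976079 -0.07343222  0.72035071]
```

View pics/w3.png

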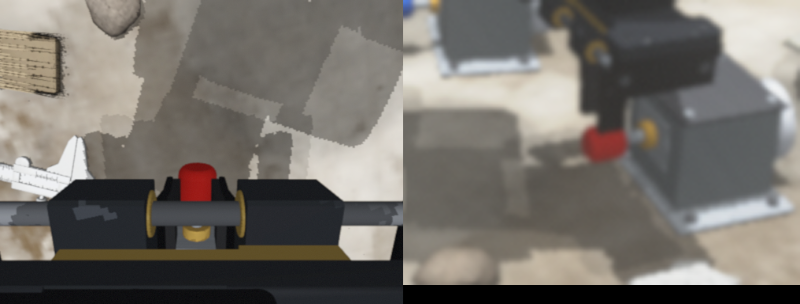

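The scene crop shows the finger ends just at or behind the top of the knob, which hasn't moved. The fingers have closed to 20 mm without touching it. I'll compare the projected TCP with the view.

```bash
python3 - <<'E'
from rig import readout,cams
from h import *
s=readout.read_state();R=s['tcp_rot'];P=s['position']
def proj(c,p):
    q=c['intrinsics']@(c['rotation'].T@(p-c['xyz']));return (q[:2]/q[2]).round(1)
S=cams.capture('scene');T=cams.capture('top');c=cams.capture('wrist');M=c['tool_from_camera']
W=dict(intrinsics=c['intrinsics'],xyz=R@M[:3,3]+P,rotation=R@M[:3,:3])
for n,o in(('tcp',(0,0,0)),('grasp',(0,0,-.019)),('L tip',(0,.0175,0)),('R tip',(0,-.0175,0)),('R 70 up',(0,-.0175,-.07))):
    p=P+R@np.array(o);print(n,p.round(3),'scene',proj(S,p),'wrist',proj(W,p),'top',proj(T,p))
for x in (.4913,.4954):print(proj(S,np.array([x,-.159,.05])))
u,v=303,216
im=cv2.resize(S['image'][195:255,265:345],None,fx=10,fy=10,interpolation=cv2.INTER_NEAREST)
cv2.imwrite('pics/s4.png',im[:600,:800])
E
```

```text
tcp [ 0.491 -0.159  0.031] scene [298.2 237.4] wrist [249.3 218.4] top [314.9 189.4]
grasp [ 0.491 -0.159  0.05 ] scene [298.7 230. ] wrist [249.4 229.3] top [316.  188.5]
L tip [ 0.495 -0.141  0.031] scene [294.9 233.3] wrist [276.7 218.4] top [307.9 187.9]
R tip [ 0.487 -0.176  0.031] scene [301.6 241.6] wrist [221.9 218.4] top [321.9 190.8]
R 70 up [ 0.487 -0.176  0.101] scene [303.6 213.3] wrist [209.5 272.1] top [326.7 187.5]
[298.8 230.3]
[300.3 229.8]
```

View pics/s4.png

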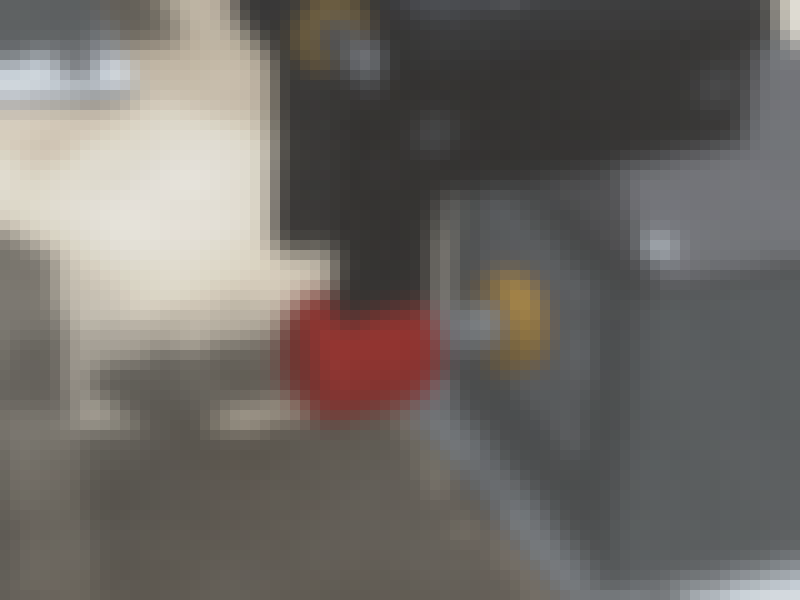

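The fingertips appear about 15 px (roughly 4 cm) above where the reported TCP projects. They seem to be just above the knob, so I'll take a closer look from the wrist and top.

```bash
python3 - <<'E'
from rig import readout,cams
import cv2
a=cams.capture('wrist')['image'][190:320,170:330];b=cams.capture('top')['image'][120:250,260:380]
a=cv2.resize(a,(480,390),interpolation=cv2.INTER_CUBIC);b=cv2.resize(b,(360,390),interpolation=cv2.INTER_CUBIC)[:,:320]
a=cv2.convertScaleAbs(a,alpha=2,beta=20);b=cv2.convertScaleAbs(b,alpha=1.6,beta=20)
cv2.imwrite('pics/w5.png',cv2.hconcat([a,b]))
E
```

```text
(no output)
```

View pics/w5.png

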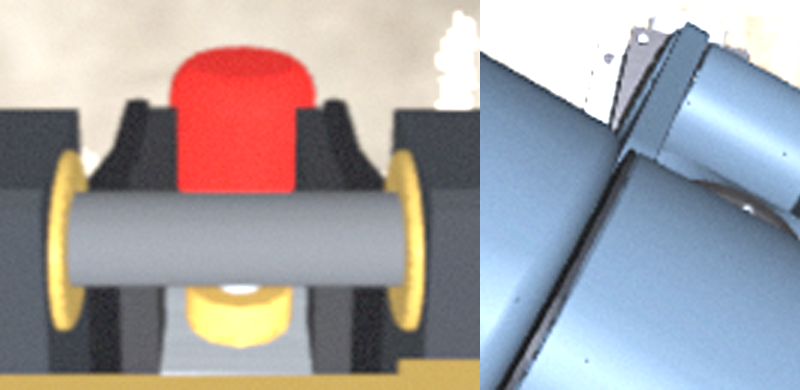

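The fingers hide the sides of the knob, so they are above it. From the gap width, the real tips sit about 40 mm short of the declared TCP. I'll open, move 6 mm outward so the body clears the box, and go down in guarded steps.

```bash
python3 -m inch '[[0,0,0.5,0,6],[-0.6,0.1,0.5,0,6],[-0.6,0.1,0.5,0,6],[-0.6,0.1,0.5,0,6],[-0.6,0.1,0.5,0,6],[-0.6,0.1,0.5,0,6],[-0.6,0.1,0,0,6],[-0.6,0.1,-0.5,0,6],[-0.6,0.1,-1,0,6],[-0.6,0.1,-1,0,6]]'
```

```text
time_s: 5.23
position: [0.4845, -0.1571, 0.0202]
tcp_rot: [[-0.975, 0.224, -0.002], [0.224, 0.975, 0.001], [0.002, 0.001, -1.0]]
force: [0.4, 0.3, -0.7]
opening: 0.684
grasp_force: 0.0
```

```bash
python3 -m inch '[[0,0,-0.4,0,6],[0,0,-0.8,0,6],[0,0,-1.1,0,6],[0,0,-1.4,0,6],[0,0,-1.4,0,6]]'; python3 - <<'E'
from rig import readout,cams
import cv2
a=cams.capture('wrist')['image'][150:320,140:360];b=cams.capture('scene')['image'][190:260,260:350]
a=cv2.resize(a,(440,340),interpolation=cv2.INTER_CUBIC);b=cv2.resize(b,(360,280),interpolation=cv2.INTER_CUBIC)
b=cv2.copyMakeBorder(b,0,60,0,0,cv2.BORDER_CONSTANT)
cv2.imwrite('pics/w6.png',cv2.convertScaleAbs(cv2.hconcat([a,b]),alpha=1.6,beta=10))
E
```

```text
time_s: 5.65
position: [0.4849, -0.1573, 0.0068]
tcp_rot: [[-0.975, 0.224, -0.001], [0.224, 0.975, 0.001], [0.001, 0.0, -1.0]]
force: [0.0, 0.4, -0.3]
opening: 0.693
grasp_force: 0.0
```

View pics/w6.png

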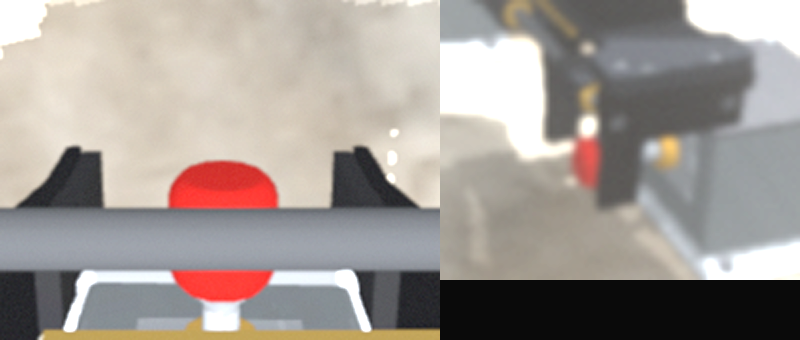

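The fingers now flank the knob, and the near finger hides it in the scene crop. I'll go down 3 mm more and close.

```bash
python3 -m inch '[[0,0.1,-0.3,0,6],[0,0.1,-0.3,0,2],[0,0.1,-0.3,0,2],[0,0.1,-0.3,0,2],[0,0.1,-0.3,0,2],[0,0.1,-0.3,0,2],[0,0.1,-0.3,0,2],[0,0.1,-0.3,0,2],[0,0.1,-0.3,0,2],[0,0.1,-0.3,0,2]]'
```

```text
time_s: 6.58
position: [0.4855, -0.156, 0.0045]
tcp_rot: [[-0.975, 0.224, 0.0], [0.224, 0.975, 0.001], [-0.0, 0.001, -1.0]]
force: [1.3, 4.1, 1.1]
opening: 0.315
grasp_force: 30.0
```

Gripped. Now I'll draw it out 30 mm along (-0.975, 0.224).

```bash
python3 -m inch '[[-0.5,0.1,0,0,2],[-1,0.2,0,0,2],[-1.5,0.35,0,0,2],[-2,0.45,0,0,2],[-2.4,0.55,0,0,2],[-2.7,0.6,0,0,2],[-2.9,0.65,0,0,2],[-2.9,0.65,0,0,2],[-2.9,0.65,0,0,2]]'; python3 - <<'E'
from rig import cams
from h import *
for n,bx,col in(('top',(295,165,340,225),'r'),('scene',(265,210,318,260),'r')):
    c=cams.capture(n)
    try:
        t=blob(c['image'],col,bx);print(n,np.round(t,1),onz(c,t[:2],.05).round(4))
    except Exception as e: print(n,'hidden')
E
```

```text
time_s: 7.33
position: [0.4562, -0.1488, 0.0045]
tcp_rot: [[-0.974, 0.225, -0.0], [0.225, 0.974, 0.002], [0.001, 0.002, -1.0]]
force: [3.9, 7.4, 1.6]
opening: 0.314
grasp_force: 30.0
top hidden
scene [294.  231.5 294.  294.  231.  232. ] [ 0.4795 -0.1574  0.05  ]h.py:9: RuntimeWarning: Mean of empty slice.
  ys,xs=np.nonzero(m);return xs.mean()+x0,ys.mean()+y0,xs.min()+x0,xs.max()+x0,ys.min()+y0,ys.max()+y0
  ret = ret.dtype.type(ret / rcount)
```

```bash
python3 -m inch '[[0,0,0,0,6],[0,0,0,0,6],[0,0,0,0,6],[0,0,0,0,6],[0,0,0,0,6],[0,0,0,0,6],[0,0,1,0,6],[0,0,3,0,6],[0,0,6,0,6],[0,0,9,0,6]]' && python3 -m inch '[[0,4,3,0,6],[0,8,3,0,6],[0,12,3,0,6],[-1,16,3,0,6],[-2,20,3,0,6],[-2,20,3,0,6]]'
python3 - <<'E'
from rig import cams
from h import *
T=cams.capture('top');S=cams.capture('scene')
for col,bt,bs in(('r',(295,165,340,225),(265,210,318,260)),('b',(165,170,215,225),(205,165,250,200))):
    try:
        t=blob(T['image'],col,bt);s=blob(S['image'],col,bs);print(col,np.round(t,1),np.round(s,1),onz(T,t[:2],.05).round(4),onz(S,s[:2],.05).round(4))
    except ValueError: print(col,'hidden')
a=cv2.resize(T['image'][110:260,150:370],(440,300));b=cv2.resize(S['image'][150:270,200:350],(350,280));b=cv2.copyMakeBorder(b,0,20,0,0,cv2.BORDER_CONSTANT)
cv2.imwrite('pics/end.png',cv2.hconcat([a,b]))
E
```

```text
time_s: 8.27
position: [0.4554, -0.1497, 0.0954]
tcp_rot: [[-0.975, 0.224, -0.002], [0.224, 0.975, 0.001], [0.002, 0.001, -1.0]]
force: [-0.6, -0.2, -0.2]
opening: 0.687
grasp_force: 0.0
time_s: 8.77
position: [0.4318, 0.0557, 0.1249]
tcp_rot: [[-0.976, 0.218, -0.004], [0.218, 0.976, 0.002], [0.005, 0.001, -1.0]]
force: [-0.4, -0.2, -0.1]
opening: 0.687
grasp_force: 0.0
r [314.1 199.1 308.  320.  193.  205. ] [288.1 230.4 282.  294.  226.  235. ] [ 0.4659 -0.1531  0.05  ] [ 0.4712 -0.1472  0.05  ]
b hiddenh.py:9: RuntimeWarning: Mean of empty slice.
  ys,xs=np.nonzero(m);return xs.mean()+x0,ys.mean()+y0,xs.min()+x0,xs.max()+x0,ys.min()+y0,ys.max()+y0
  ret = ret.dtype.type(ret / rcount)
```

View pics/end.png

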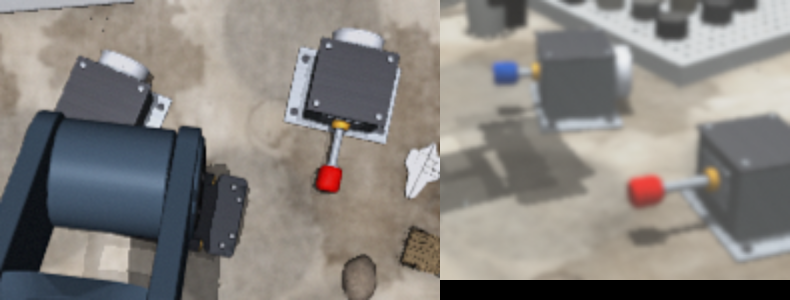

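The red knob moved from (0.4952, -0.1602) to (0.4659, -0.1531), which is 30 mm. The picture shows the blue knob still fully in and the gripper clear of everything.

```bash
python3 -m inch '[[0,0,0,0,6],[0,0,0,0,6]]' && python3 -c "
from rig import bot
print(bot.hand_in())"
```

```text
time_s: 9.03
position: [0.4374, 0.0487, 0.1248]
tcp_rot: [[-0.974, 0.225, 0.001], [0.225, 0.974, -0.001], [-0.002, -0.0, -1.0]]
force: [0.2, -1.1, -0.6]
opening: 0.689
grasp_force: 0.0
the job is handed in; nothing more can be done
None
```

I drew the red damper's rod out 30 mm to its middle click (measured from the top camera), left the blue damper shut, and handed the job in at about 9 s with the gripper clear; hand-in returned no verdict.

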